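# Pin a corbel blank in the corner of the carving board

## Task

Slide the three-tier corbel blank across the carving board, keeping it flat on the board all the way, until its straight back lies flush along the fence and its left end meets the stop block. Then hold it there for the carver with one firm diagonal push of the fingers, down onto the board and into the fence together, about one and a half kilograms' worth each way, and finish while still pushing: do not let go. Leave the tools and the other pieces on the bench as they lie.

Things in the scene. Friction and masses are not known exactly. Their poses are not given: they have to be found in the camera images.
- board: The carving board: flat grey laminate-faced plywood board, 300 (its x) x 540 (its y) x 18 mm thick, screwed to the bench and immovable. Origin: centre of its underside, on the bench; z up, x away from the robot towards the fence, y along the fence to the left. Its upper face is 18 mm above its origin.
- fence: Dark hardwood fence with a slick white laminate face (friction about 0.2) and an aluminium track in its top: a straight batten 32 (x) x 540 (y) x 55 mm high, standing on the far part of the board along its whole length, immovable. Origin: centre of its underside, on the board's upper face; axes parallel to the board's. The face that the blank lies against is the near one, at x = -16 mm.
- stop: Stop block: dark wooden block 60 (x) x 36 (y) x 55 mm high on the board, against the near face of the fence in its left part, locked immovably by an aluminium saddle over the fence (saddle top 63 mm, its black star knob 85 mm above the block's underside). Origin: centre of the wooden block's underside; axes parallel to the board's. The blank's left end must meet its face at y = -18 mm.
- blank: Workpiece: loose light wooden corbel blank with pencil lines, 0.24 to 0.38 kg, lying flat on the board right of the stop, up to 0.35 rad off square. Three tiers flush in one straight back face at x = +45 mm: base 90 (x) x 170 (y) x 20 high, then middle tier and boss (see the points). Origin: centre of the base's underside; x to its back, y to its left end. Friction on the board 0.3 to 0.5.
- blank_boss (a point): Centre of the top of the boss, (28, 0, 58) mm in the blank's frame. Boss: x +11 to +45, 44 mm wide in y, height 32 to 58. It stands on the middle tier: x -15 to +45, 116 mm long in y, height 20 to 32. So in front of the boss lies a tread 26 mm deep at height 32, then one 30 mm deep on the base at height 20; beside the boss 36 mm of tread each side.
- blank_back_left (a point): Point on the blank's back face, 5 mm from its left end, half way up the base: (45, 80, 10) mm in the blank's frame.
- blank_back_right (a point): Point on the blank's back face, 5 mm from its right end, half way up the base: (45, -80, 10) mm in the blank's frame.
- blank_left_end (a point): Point on the blank's left end face, which must meet the stop: (10, 85, 10) mm in the blank's frame.
- gouge_a: Bystander: black all-steel carving gouge, 170 mm long, 16 mm wide, 15 mm high, lying near the front edge of the board's left part, roughly along y. Origin: middle of its length, underside; x along it to the edge.
- gouge_b: Bystander: black all-steel carving gouge, 200 mm long, 22 mm wide, lying on the bench left of the board. Origin: middle of its length, underside.
- mallet: Bystander: wooden mallet lying on the bench to the left; head 85 x 120 x 75 mm high, handle 27 mm thick reaching 190 mm out to the head's -x. Origin: under the head's centre.
- corbel_a: Bystander: a finished carved corbel, 96 x 170 x 69 mm high, with scrolls, on the bench right of the board. Origin: centre of its underside.
- corbel_b: Bystander: another finished carved corbel, the same size, on the bench right of the board. Origin: centre of its underside.
- offcut: Bystander: light wooden offcut 75 x 45 x 32 mm high on the bench to the left. Origin: centre of its underside.
Not all that is in view belongs to the job. What is shaped like the blank but green or pink is not meant.

How it is judged:
By the outcome, as a careful person would: the job done as asked, in the order asked, and still so for the second after the job is handed in, while the arm keeps its last pose, push and grip.
It also fails if it takes over 56 s, if anything falls off the work surface, if the arm or the gripper's body presses on something with over 40 N, if the wrist force passes 120 N, or if a joint passes its speed limit or range.

## Robot

A 6-joint arm with a two-finger parallel gripper is mounted at the origin on the work surface. World frame = base frame: x ahead of the robot, y to its left, z up, the work surface at z = 0. Lengths are in m, angles in rad, forces in N, time in s.
With the tool pointing down it reaches from about 0.275 to 0.875 m from the base axis. Payload 12.5 kg.
Tool frame: the origin (TCP) lies midway between the tips of the shut fingers; the grasp point (between the pads) lies 19 mm behind it; z points along the fingers, y is the line along which they close (so a half turn about z gives the same grasp; the last joint's range is limited). The gripper opens to 85 mm and grips with 20 to 120 N. Pads are 22 mm wide; open, the fingers measure 114 mm over their backs; the gripper's body (76 mm by 85 mm) begins 54 mm behind the grasp point. The pads swing forward as they close: fully open they stand 13 mm farther back than shut.
Start: joints at [1.057, 0.351, 1.652, -0, 1.139, -0.085], TCP at [0.229, 0.5, 0.231] pointing down, gripper open.
Joint ranges: [-2.75, 2.75], [-0.79, 2.1], [0.01, 2.65], [-1.57, 4.71], [0.07, 3.14], [-2.87, 2.87]. Speed limits (rad/s): [2.22, 2.22, 2.79, 3.14, 3.14, 3.14].

## Interface

Orientations are given as a 3x3 rotation matrix whose columns are the frame's x, y, z axes.
In Python, from station import env, cams gives the robot as it stands. The module is installed in compiled form; this text tells all that it offers.
- The arm moves only by the tool play_rows, never from a script. Its argument "rows" is one flat list of numbers, 7 for each row, row after row: the turn, a rotation vector about the tool's x, y, z each as a share of 180 degrees, from -1 to 1, then the shift along the tool's x, y, z each as a share of 0.3 m, from -1 to 1, then the gripper command: -1 is fully open, 1 is shut, values between are in proportion. A call has 1 to 20 rows; each row is the pose to reach, as a shift and turn from the pose commanded when the call began, along the tool's axes at that moment, turning the shorter way round; what a row does not reach only later rows make up. A row lasts 1/8 s, in which the tool goes at most 62.5 mm and 10.7 degrees, less where a joint would pass 70% of its speed; a pose out of reach is approached as far as the arm can. A call with a number of a shift or a turn outside -1 to 1 is refused whole. A call with a gripper value outside its range is refused whole. The fingers move at their own pace and stop on an object; the grip force is fixed at half the most. Time passes only in rows, so rows that repeat a pose let the fingers close. It gives the time, the measured TCP pose, the force, the opening and the grip force at its end, in the units of the state.
- env.get_state(): the state, without advancing time (a new reading comes with each control period).
- cams.read_camera(name): name is "scene" or "side" or "wrist"; returns (picture, depth): 480x640x3 uint8, red, green, blue; 480x640 float32, m along the optical axis (not along the pixel's ray), 0 where there is no reading.
- cams.camera_params(name): a dict with "fx", "fy", "cx", "cy" (pixels), "world_from_camera" (4x4, takes a point from camera to world coordinates); the wrist camera has in their place "tool_from_camera" (4x4, takes a point from camera to tool coordinates, whose origin is the TCP and whose axes are the flange's). Camera axes: x right, y up, looking along -z (the intrinsics and any distortion apply to the point x, -y, -z); pixel columns grow to the right and rows downward; lengths in m; the calibration is good to about 2 mm. A picture is of the moment at which its call begins: read the wrist's pose just before it. camera_params takes no time and is no camera call.
- env.job_done(): hands the job in; it is judged then, once.
The state is a dict: "t": time; "joint_positions": joint angles; "qd": joint speeds; "effort": joint torques, N m; "ee_pos": TCP position; "orientation": TCP orientation; "ft_force": force on the tool from outside, world axes, zero at the start; "ft_torque": the same for the moment, N m; "finger_gap": finger opening in m; "finger_force": force on a finger pad.
Only numpy, scipy, OpenCV 4.12 (cv2) and the standard library are available. Lean on these libraries where they do the work, as an engineer would, in place of code of your own. Each camera call takes 0.05 s, during which the arm holds its last target. There are 200 camera calls.

## Working session

There is one attempt and no reset: what is moved stays moved. The work goes in short steps, Python scripts to look and compute and a tool call to move; the robot and the scene stay as the last step left them, time stands still between calls to the robot, and variables do not carry over. Pictures are saved under pics/ and viewed, at most 10 in all, crops included, and the job is handed in when it is done.

Besides the shell and the picture viewer there is one more tool, called after "Emit:" by a JSON object that holds its "fn" and its "kwargs". play_rows: Moves the arm, as the interface text tells. Its arguments: {"type":"object","properties":{"rows":{"type":"array","items":{"type":"number"}}},"required":["rows"]}

```bash
mkdir -p pics; cat > h.py <<'E'
import numpy as np, cv2
from station import env, cams
def grab(n):
    s=env.get_state(); im,d=cams.read_camera(n); p=cams.camera_params(n)
    if n=="wrist":
        T=np.eye(4);T[:3,:3]=np.array(s["orientation"]);T[:3,3]=s["ee_pos"];W=T@np.array(p["tool_from_camera"])
    else: W=np.array(p["world_from_camera"])
    return im,d,p,W
def pts(d,p,W):
    v,u=np.mgrid[:480,:640]
    c=np.stack([(u-p["cx"])/p["fx"]*d,-(v-p["cy"])/p["fy"]*d,-d,np.ones_like(d)],-1)
    return (c@W.T)[...,:3]
def plane(u,v,z,p,W):
    r=W[:3,:3]@np.array([(u-p["cx"])/p["fx"],-(v-p["cy"])/p["fy"],-1]); o=W[:3,3]
    return o+r*(z-o[2])/r[2]
def save(im,f): cv2.imwrite("pics/"+f,im[...,::-1])
E
python3 - <<'E'
from h import *
for n in ["scene","side","wrist"]:
    im,d,p,W=grab(n); save(im,n+"0.png"); np.savez("/tmp/"+n,im=im,d=d,W=W); print(n,{k:v for k,v in p.items()}); print(W[:3,3],-W[:3,2])
s=env.get_state();print(s)
E
```

```text
scene {'fx': 477.6411339566292, 'fy': 477.6411339566292, 'cx': 308.8405246611555, 'cy': 235.3032341961499, 'world_from_camera': array([[ 0.3793509 , -0.77742355,  0.50170261,  1.0575907 ],
       [ 0.92523993,  0.32160604, -0.20124768, -0.21622666],
       [-0.00489591,  0.54053878,  0.84130486,  1.07670807],
       [ 0.        ,  0.        ,  0.        ,  1.        ]])}
[ 1.0575907  -0.21622666  1.07670807] [-0.50170261  0.20124768 -0.84130486]
side {'fx': 578.363436733219, 'fy': 578.363436733219, 'cx': 309.28515627368546, 'cy': 242.70435159365329, 'world_from_camera': array([[-0.96713131,  0.15214   , -0.20374113,  0.07214423],
       [-0.25361335, -0.63501747,  0.72968012,  1.34750831],
       [-0.01836565,  0.75736796,  0.65273002,  1.28087748],
       [ 0.        ,  0.        ,  0.        ,  1.        ]])}
[0.07214423 1.34750831 1.28087748] [ 0.20374113 -0.72968012 -0.65273002]
wrist {'fx': 375.9623010683787, 'fy': 375.9623010683787, 'cx': 318.7448359510343, 'cy': 239.2418091544476, 'tool_from_camera': array([[-2.86220001e-04,  9.52037750e-01,  3.05980458e-01,
         7.8584032
[... 440 characters left out ...]
06,
        1.13909675e+00, -8.46169633e-02]), 'qd': array([ 0.00059748, -0.00297068, -0.00262914, -0.00061066,  0.00185122,
        0.00132778]), 'effort': array([-2.64780774e-04, -5.06245387e+01, -2.91500759e+01, -1.27051712e-04,
        3.43460859e-03,  6.88716455e-05]), 'ee_pos': array([0.2285159 , 0.49998558, 0.23088566]), 'orientation': array([[-9.09476354e-01,  4.15755412e-01, -4.45004010e-04],
       [ 4.15755642e-01,  9.09476026e-01, -7.77488289e-04],
       [ 8.14755143e-05, -8.92120142e-04, -9.99999599e-01]]), 'ft_force': array([0.73738299, 0.34093379, 0.75932082]), 'ft_torque': array([ 0.03448563, -0.03122868, -0.02375292]), 'finger_force': 0.0, 'finger_gap': 0.08552700823777193}
```

View pics/scene0.png

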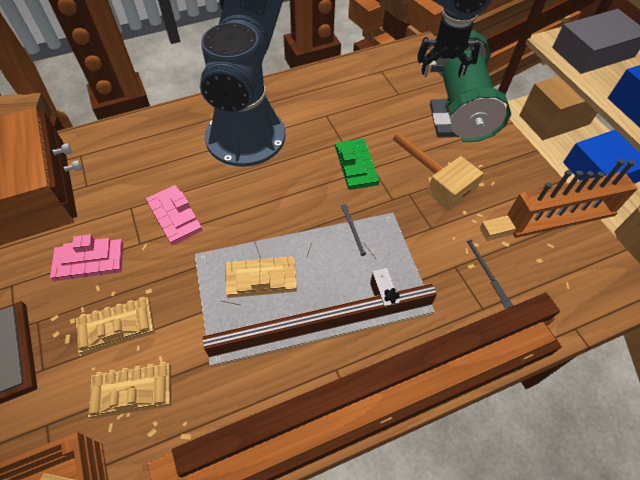

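View pics/side0.png

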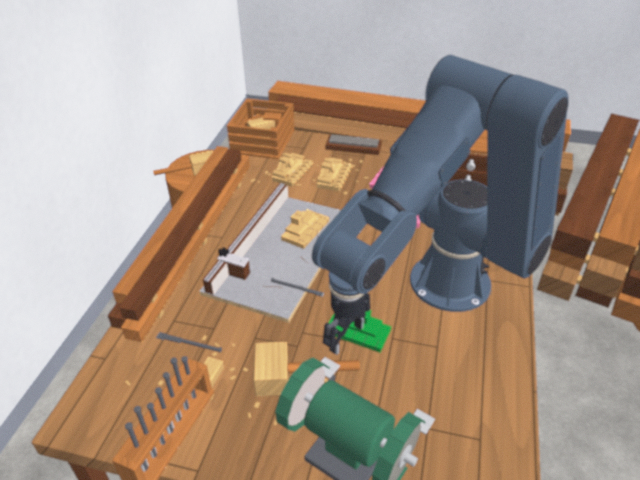

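Possible targets in the scene picture:
- Wooden tiered block on the grey board, (260,275).
- Finished corbels, (115,325) and (130,388).
- Pink look-alikes, (172,213) and (87,257).
- Green look-alike, (357,163).

I choose the light wooden one on the board at (260,275). The stop is at (385,285) and gouge_a at (353,230).

```bash
python3 - <<'E'
from h import *
for n in ["scene","side"]:
    f=np.load("/tmp/%s.npz"%n);im,d,W=f["im"],f["d"],f["W"];p=cams.camera_params(n);P=pts(d,p,W)
    x,y,z=P[...,0],P[...,1],P[...,2]; ok=d>0
    hsv=cv2.cvtColor(im,cv2.COLOR_RGB2HSV)
    def rect(m,name,k=1):
        m=(m&ok).astype(np.uint8); nn,l,st,_=cv2.connectedComponentsWithStats(m)
        for i in np.argsort(-st[1:,4])[:k]+1:
            q=P[l==i]; r=cv2.minAreaRect((q[:,:2]*1000).astype(np.float32)); print(n,name,st[i].tolist(),np.round(r[0],1),np.round(r[1],1),round(r[2],2),"z",np.round(np.median(q[:,2])*1000,1)); print(np.round(cv2.boxPoints(r)).tolist())
    reg=(x>.2)&(x<.9)&(y>-.45)&(y<.45)
    grey=(hsv[...,1]<40)&(abs(z-.018)<.008)&reg
    rect(grey,"board")
    rect((abs(z-.073)<.006)&reg,"fence top/boss",3)
    rect((abs(z-.050)<.004)&reg,"mid",2)
    wood=(hsv[...,1]>60)&(hsv[...,0]>10)&(hsv[...,0]<26)&(hsv[...,2]>150)
    rect(wood&reg&(z>.025)&(z<.09)&(x>.3),"blank",4)
    rect(wood&reg&(abs(z-.038)<.005),"base",3)
    rect(reg&(z>.078)&(z<.12),"knob",2)
f=np.load("/tmp/scene.npz");a=cv2.resize(f["im"][200:370,190:440],None,fx=3,fy=3,interpolation=cv2.INTER_CUBIC);save(a,"crop0.png")
E
```

```text
scene board [195, 204, 228, 131, 13704] [490.  -3.] [541.  282.1] 81.95 z 16.7
[[312.0, -251.0], [592.0, -291.0], [668.0, 245.0], [388.0, 285.0]]
scene fence top/boss [202, 270, 234, 80, 3250] [638.6 -25.8] [539.4  93.1] 81.84 z 72.3
[[554.0, -286.0], [646.0, -299.0], [723.0, 235.0], [631.0, 248.0]]
scene fence top/boss [431, 167, 30, 30, 386] [442.  432.7] [87.9 50.4] 10.47 z 72.9
[[394.0, 449.0], [403.0, 400.0], [490.0, 416.0], [481.0, 465.0]]
scene fence top/boss [250, 271, 20, 16, 262] [ 525.7 -129.8] [44.2 36.8] 71.31 z 74.8
[[501.0, -145.0], [536.0, -157.0], [550.0, -115.0], [515.0, -103.0]]
scene mid [236, 266, 49, 26, 689] [ 513.2 -126.6] [116.2  62.9] 73.82 z 48.9
[[467.0, -174.0], [527.0, -191.0], [560.0, -80.0], [499.0, -62.0]]
scene mid [394, 133, 46, 39, 215] [296.6 427. ] [177.4  23.7] 16.41 z 48.2
[[208.0, 413.0], [215.0, 391.0], [385.0, 441.0], [378.0, 463.0]]
scene blank [226, 257, 70, 38, 2009] [ 497.7 -121.5] [168.9  94. ] 73.49 z 39.9
[[429.0, -189.0], [519.0, -216.0], [567.0, -54.0], [477.0, -27.0]]
scene blank [140, 376, 25, 30, 593] [ 671.4 -427.5] [52.2 61.4] 
[... 2557 characters left out ...]
e [281, 213, 48, 33, 407] [ 495.5 -121.4] [180.8  96.8] 73.07 z 39.1
[[423.0, -194.0], [516.0, -222.0], [568.0, -49.0], [476.0, -21.0]]
side base [163, 237, 41, 65, 126] [815.4 163.3] [  9.5 305.9] 0.11 z 37.9
[[810.0, 316.0], [811.0, 10.0], [820.0, 10.0], [820.0, 316.0]]
side base [273, 167, 20, 10, 86] [ 667.2 -428. ] [63.  65.5] 63.99 z 38.8
[[624.0, -442.0], [683.0, -471.0], [710.0, -414.0], [652.0, -385.0]]
side knob [120, 152, 122, 169, 1346] [823.6  20. ] [845.7  54.3] 87.03 z 102.1
[[775.0, -401.0], [829.0, -404.0], [873.0, 441.0], [818.0, 444.0]]
side knob [218, 247, 31, 20, 307] [657.1 134.6] [ 62.5 101.9] 61.09 z 83.7
[[597.0, 132.0], [687.0, 83.0], [717.0, 137.0], [628.0, 187.0]]
```

View pics/crop0.png

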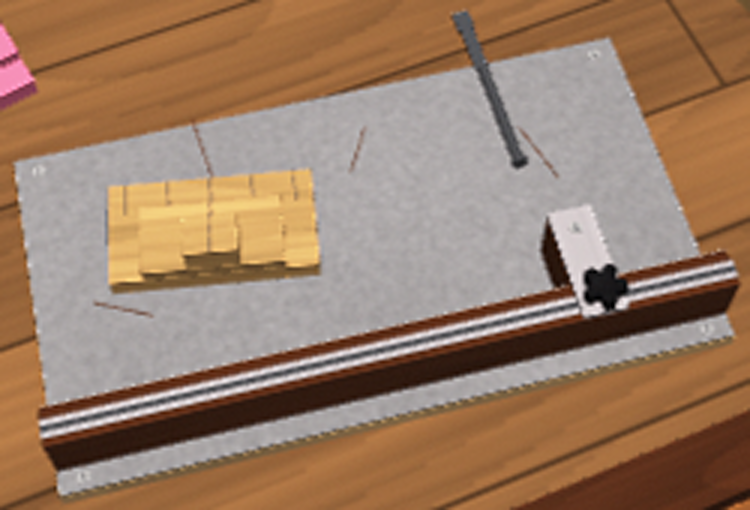

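The crop confirms it: a wooden three-tier blank, boss towards the fence, with the stop and its black knob at right. gouge_a lies across the front edge.

From the measurements:
- **Board yaw:** about -8.1°.
- **Blank yaw:** about -16.4°, centre near (498, -121).

I plan to grip the boss across its sides, slide it home, then press with the fingers shut.

Emit:
{"fn": "play_rows", "kwargs": {"rows": [0,0,-0.0456,-0.877,-0.75,0,-0.27,0,0,-0.0456,-0.877,-0.75,0,-0.27,0,0,-0.0456,-0.877,-0.75,0,-0.27,0,0,-0.0456,-0.877,-0.75,0,-0.27,0,0,-0.0456,-0.877,-0.75,0,-0.27,0,0,-0.0456,-0.877,-0.75,0,-0.27,0,0,-0.0456,-0.877,-0.75,0,-0.27,0,0,-0.0456,-0.877,-0.75,0,-0.27]}}

```text
t: 1.15
ee_pos: [0.3742, 0.1865, 0.2312]
orientation: [[-0.959, 0.282, -0.0], [0.282, 0.959, 0.0], [0.0, 0.0, -1.0]]
ft_force: [0.1, 0.4, 0.3]
finger_gap: 0.0543
finger_force: 0.0
```

```bash
cat >> h.py <<'E'
def go(x,y,z,tilt):
    s=env.get_state();R=np.array(s["orientation"]);t=np.radians(tilt)
    G=np.array([[-np.cos(t),np.sin(t),0],[np.sin(t),np.cos(t),0],[0,0,-1]])
    from scipy.spatial.transform import Rotation as Q
    print("t",s["t"],"pos",np.round(s["ee_pos"],4),"tilt",np.degrees(np.arctan2(R[0,1],R[1,1])),"gap",s["finger_gap"],"F",np.round(s["ft_force"],1))
    print("turn",np.round(Q.from_matrix(R.T@G).as_rotvec()/np.pi,4),"shift",np.round(R.T@(np.array([x,y,z])-s["ee_pos"])/.3,4))
E
python3 -c "
from h import *
go(.47,-.115,.22,16.4)"
```

```text
t 1.15 pos [0.3742 0.1865 0.2312] tilt 16.374910667736497 gap 0.054298581961841806 F [0.1 0.4 0.3]
turn [ 0.     -0.0001  0.0001] shift [-0.5899 -0.8743  0.0372]
```

Emit:
{"fn": "play_rows", "kwargs": {"rows": [0,0,0,-0.59,-0.874,0.037,-0.27,0,0,0,-0.59,-0.874,0.037,-0.27,0,0,0,-0.59,-0.874,0.037,-0.27,0,0,0,-0.59,-0.874,0.037,-0.27,0,0,0,-0.59,-0.874,0.037,-0.27,0,0,0,-0.59,-0.874,0.037,-0.27,0,0,0,-0.59,-0.874,0.037,-0.27,0,0,0,-0.59,-0.874,0.037,-0.27,0,0,0,-0.59,-0.874,0.037,-0.27]}}

```text
t: 2.28
ee_pos: [0.4703, -0.114, 0.2204]
orientation: [[-0.96, 0.28, 0.0], [0.28, 0.96, 0.0], [-0.0, 0.0, -1.0]]
ft_force: [0.1, 0.8, -0.8]
finger_gap: 0.0544
finger_force: 0.0
```

```bash
python3 - <<'E'
from h import *
im,d,p,W=grab("wrist");save(im,"wrist1.png");np.savez("/tmp/w1",im=im,d=d,W=W)
P=pts(d,p,W);x,y,z=[P[...,i] for i in range(3)]
hsv=cv2.cvtColor(im,cv2.COLOR_RGB2HSV)
t=np.radians(8.1);a=x*np.cos(t)-y*np.sin(t);b=x*np.sin(t)+y*np.cos(t)
def rect(m,name):
    nn,l,st,_=cv2.connectedComponentsWithStats((m&(d>0)).astype(np.uint8))
    for i in np.argsort(-st[1:,4])[:2]+1:
        if st[i,4]<150: continue
        q=P[l==i];r=cv2.minAreaRect((q[:,:2]*1000).astype(np.float32));print(name,st[i].tolist(),np.round(r[0],1),np.round(r[1],1),round(r[2],2),"z",np.round(np.median(q[:,2])*1000,1))
        print("  a pct",np.round(np.percentile(a[l==i]*1000,[1,50,99]),1),"b",np.round(np.percentile(b[l==i]*1000,[1,50,99]),1))
rect((z>.0715)&(z<.082)&(x<.57),"boss")
rect((abs(z-.050)<.004)&(x<.6),"mid")
rect((abs(z-.038)<.003)&(x<.6),"base")
rect((abs(z-.073)<.003)&(a>.60),"fence")
# fence face: points z .03-.065 near a
m=(z>.03)&(z<.065)&(a>.6)&(a<.68)&(d>0)
q=P[m&(b<.18)]*1000
if len(q):
    k=np.polyfit(q[:,1],q[:,0],1);print("face tilt",np.degrees(np.arctan(k[0])),"a med",np.median(a[m&(b<.18)])*1000,len(q))
m=(z>.03)&(z<.065)&(b>.16)&(b<.24)&(a<.645)&(d>0)
if m.sum(): print("stop face b",np.percentile(b[m]*1000,[5,50,95]),"a",np.percentile(a[m]*1000,[2,98]),m.sum())
E
```

```text
boss [295, 266, 53, 40, 2036] [ 524.4 -127.9] [43.9 34.7] 73.41 z 75.8
  a pct [518.3 536.  555. ] b [-75.1 -52.7 -30.6]
mid [255, 228, 133, 65, 6530] [ 511.8 -124.3] [116.   60.6] 73.12 z 49.9
  a pct [489.5 516.4 558.3] b [-108.3  -48.5    6.9]
mid [0, 333, 13, 30, 174] [ 511.3 -445.2] [ 9.9 28.3] 80.44 z 48.0
  a pct [556.3 574.2 582.7] b [-373.7 -369.2 -365.7]
base [225, 192, 194, 95, 9796] [ 497.6 -119.9] [170.4  90.4] 73.62 z 37.9
  a pct [457.  487.5 560.3] b [-134.   -45.    36.9]
base [13, 296, 44, 54, 949] [ 500.2 -413.5] [21.  56.3] 86.41 z 39.1
  a pct [525.5 551.5 580.4] b [-347.3 -335.  -327.8]
fence [237, 383, 164, 47, 4609] [ 645.5 -165.1] [152.8  34.8] 81.4 z 73.3
  a pct [645.7 659.4 677.7] b [-146.5  -71.8    1.3]
fence [530, 311, 105, 84, 2726] [672.8  90.6] [69.5 98.3] 21.35 z 73.1
  a pct [604.8 658.5 678.8] b [129.8 177.7 210.5]
face tilt 8.444813936436889 a med 646.8871000221262 5780
stop face b [207.69807266 208.72446586 229.35086444] a [506.446282   643.18921173] 2189
```

View pics/wrist1.png

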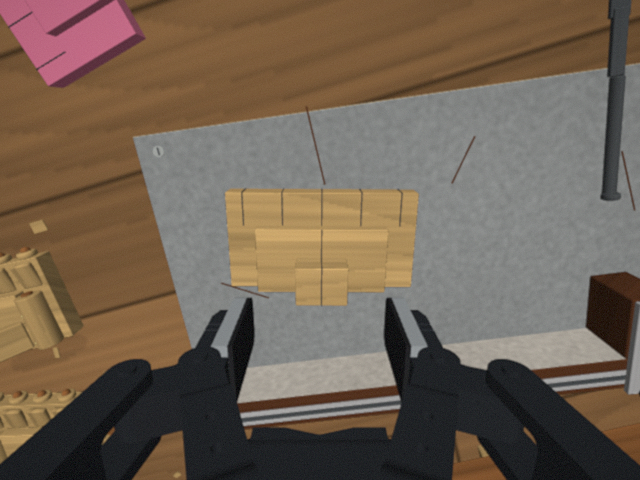

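The wrist view shows the blank centred near (320,240) with its boss at (322,285). The fence's white face is at row ~375 and the stop's right face is at (605,315). Now I'll move over the boss and down around it.

```bash
python3 -c "
from h import *
go(.5186,-.1262,.051,16.5)"
```

```text
t 2.325 pos [ 0.4703 -0.1143  0.2204] tilt 16.275148106946368 gap 0.05439511355437802 F [-0.1 -0.   0.2]
turn [0.     0.0001 0.0012] shift [-0.1654  0.0069  0.5647]
```

Emit:
{"fn": "play_rows", "kwargs": {"rows": [0,0,0.001,-0.165,0.007,0.1,-0.5,0,0,0.001,-0.165,0.007,0.25,-0.5,0,0,0.001,-0.165,0.007,0.38,-0.5,0,0,0.001,-0.165,0.007,0.43,-0.5,0,0,0.001,-0.165,0.007,0.48,-0.5,0,0,0.001,-0.165,0.007,0.53,-0.5,0,0,0.001,-0.165,0.007,0.564,-0.5,0,0,0.001,-0.165,0.007,0.564,-0.5,0,0,0.001,-0.165,0.007,0.564,-0.5]}}

```text
t: 3.45
ee_pos: [0.5187, -0.1273, 0.0514]
orientation: [[-0.959, 0.285, 0.001], [0.285, 0.959, -0.0], [-0.001, -0.0, -1.0]]
ft_force: [0.5, -0.3, 0.8]
finger_gap: 0.0638
finger_force: 0.0
```

```bash
python3 - <<'E'
from h import *
go(.5186,-.1262,.051,16.5)
im,d,p,W=grab("wrist");save(im,"wrist2.png")
E
```

```text
t 3.45 pos [ 0.5187 -0.1273  0.0514] tilt 16.540513068744907 gap 0.06377337263335897 F [ 0.5 -0.3  0.8]
turn [-0.      0.0002 -0.0002] shift [0.0015 0.0034 0.0015]
```

View pics/wrist2.png

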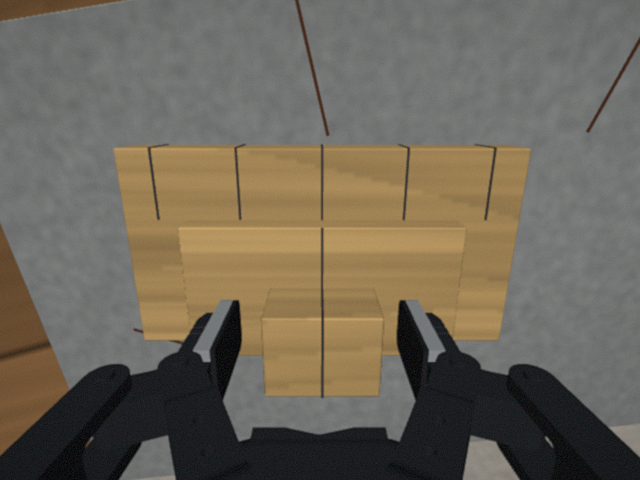

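The pads at (225,340) and (415,340) straddle the boss at (322,345), and it's centred. I'll close on it.

Emit:
{"fn": "play_rows", "kwargs": {"rows": [0,0,0,0,0,0,0.1,0,0,0,0,0,0,0.1,0,0,0,0,0,0,0.1,0,0,0,0,0,0,0.1,0,0,0,0,0,0,0.1]}}

```text
t: 4.12
ee_pos: [0.5189, -0.1273, 0.0517]
orientation: [[-0.959, 0.285, 0.001], [0.285, 0.959, -0.0], [-0.001, -0.0, -1.0]]
ft_force: [-0.4, 1.6, 6.4]
finger_gap: 0.0431
finger_force: 62.7
```

```bash
python3 - <<'E'
from h import *
f=np.load("/tmp/w1.npz");p=cams.camera_params("wrist");q=plane(606,200,.025,p,f["W"]);t=np.radians(8.1)
print("gouge tip a,b",q[0]*np.cos(t)-q[1]*np.sin(t),q[0]*np.sin(t)+q[1]*np.cos(t))
w=lambda a,b:(a*np.cos(t)+b*np.sin(t),-a*np.sin(t)+b*np.cos(t))
go(*w(.614,-.025),.0512,8.3); go(*w(.614,.111),.0512,8.3)
E
```

```text
gouge tip a,b 0.5114144744454362 0.21396439757328745
t 4.125 pos [ 0.5189 -0.1273  0.0517] tilt 16.54018064396705 gap 0.04305978615136145 F [-0.4  1.6  6.4]
turn [-0.      0.0004 -0.0458] shift [-0.2578  0.1324  0.002 ]
t 4.125 pos [ 0.5189 -0.1273  0.0517] tilt 16.54018064396705 gap 0.04305978615136145 F [-0.4  1.6  6.4]
turn [-0.      0.0004 -0.0458] shift [-0.1913  0.5808  0.0019]
```

Emit:
{"fn": "play_rows", "kwargs": {"rows": [0,0,-0.006,-0.03,0.015,0,0.1,0,0,-0.012,-0.07,0.035,0,0.1,0,0,-0.02,-0.115,0.058,0,0.1,0,0,-0.028,-0.16,0.08,0,0.1,0,0,-0.036,-0.2,0.1,0,0.1,0,0,-0.042,-0.235,0.12,0,0.1,0,0,-0.045,-0.258,0.132,0,0.1,0,0,-0.0458,-0.258,0.132,0,0.1,0,0,-0.0458,-0.25,0.18,0,0.1,0,0,-0.0458,-0.242,0.23,0,0.1,0,0,-0.0458,-0.235,0.28,0,0.1,0,0,-0.0458,-0.227,0.33,0,0.1,0,0,-0.0458,-0.22,0.38,0,0.1,0,0,-0.0458,-0.213,0.43,0,0.1,0,0,-0.0458,-0.206,0.48,0,0.1,0,0,-0.0458,-0.199,0.525,0,0.1,0,0,-0.0458,-0.193,0.56,0,0.1,0,0,-0.0458,-0.1913,0.58,0,0.1,0,0,-0.0458,-0.1913,0.58,0,0.1,0,0,-0.0458,-0.1913,0.58,0,0.1]}}

```text
t: 6.62
ee_pos: [0.6234, 0.0239, 0.0517]
orientation: [[-0.99, 0.144, 0.001], [0.144, 0.99, 0.0], [-0.001, 0.001, -1.0]]
ft_force: [0.2, 3.5, 6.7]
finger_gap: 0.0432
finger_force: 62.6
```

```bash
python3 - <<'E'
from h import *
t=np.radians(8.1)
w=lambda a,b:(a*np.cos(t)+b*np.sin(t),-a*np.sin(t)+b*np.cos(t))
go(*w(.6244,.1225),.0512,8.3)
im,d,p,W=grab("wrist");save(im,"wrist3.png");np.savez("/tmp/w3",im=im,d=d,W=W)
P=pts(d,p,W);x,y,z=[P[...,i] for i in range(3)]
a=x*np.cos(t)-y*np.sin(t);b=x*np.sin(t)+y*np.cos(t)
m=(abs(z-.038)<.003)&(a<.62)&(b<.25)&(d>0);nn,l,st,_=cv2.connectedComponentsWithStats(m.astype(np.uint8));i=1+np.argmax(st[1:,4]);m=l==i
r=cv2.minAreaRect((P[m][:,:2]*1000).astype(np.float32));print(st[i],r,"b",np.percentile(b[m],[.5,99.5]),"a",np.percentile(a[m],[.5,99.5]))
m=(z>.03)&(z<.065)&(a>.63)&(a<.68)&(d>0)&(b<.2)
k=np.polyfit(y[m],x[m],1);print("face tilt",np.degrees(np.arctan(k[0])),"a",np.median(a[m]),m.sum())
m=(z>.03)&(z<.065)&(b>.19)&(b<.23)&(a<.64)&(a>.58)&(d>0)
print("stop b",np.percentile(b[m],[5,50,95]),m.sum())
E
```

```text
t 6.625 pos [0.6234 0.0239 0.0517] tilt 8.280359936537522 gap 0.04317946800792964 F [0.2 3.5 6.7]
turn [0.0002 0.0004 0.0001] shift [-0.0351  0.0367  0.0018]
[  111   146   417   166 38789] ((593.2147216796875, 28.310501098632812), (170.4001007080078, 74.294677734375), 81.5768051147461) b [0.02763966 0.19574354] a [0.54649078 0.61892967]
face tilt 6.060947642825557 a 0.6466481243965833 8763
stop b [0.1917638  0.20870173 0.22367257] 8802
```

View pics/wrist3.png

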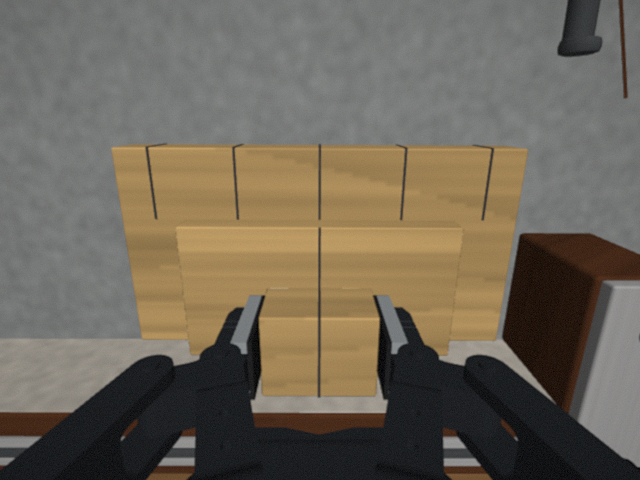

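The blank is square, with about 12 mm to the stop and 10 mm to the fence. I'll close most of that, then creep in.

Emit:
{"fn": "play_rows", "kwargs": {"rows": [0,0,0,-0.01,0.01,0,0.1,0,0,0,-0.02,0.022,0,0.1,0,0,0,-0.028,0.032,0,0.1,0,0,0,-0.03,0.038,0,0.1,0,0,0,-0.03,0.0405,0,0.1,0,0,0,-0.03,0.043,0,0.1,0,0,0,-0.03,0.0445,0,0.1,0,0,0,-0.03,0.0445,0,0.1]}}

```text
t: 7.68
ee_pos: [0.6341, 0.0347, 0.0517]
orientation: [[-0.99, 0.144, 0.001], [0.144, 0.99, -0.001], [-0.001, -0.001, -1.0]]
ft_force: [-1.7, -5.1, 6.8]
finger_gap: 0.043
finger_force: 62.7
```

Emit:
{"fn": "play_rows", "kwargs": {"rows": [0,0,0,0,0.002,0,0.1,0,0,0,0,0.004,0,0.1,0,0,0,0,0.004,0,0.1]}}

```text
t: 8.05
ee_pos: [0.6342, 0.0348, 0.0517]
orientation: [[-0.99, 0.144, 0.001], [0.144, 0.99, -0.002], [-0.001, -0.002, -1.0]]
ft_force: [-1.7, -11.9, 7.3]
finger_gap: 0.0432
finger_force: 62.8
```

The left end has met the stop (12 N at 0.1 mm of motion). Now into the fence.

Emit:
{"fn": "play_rows", "kwargs": {"rows": [0,0,0,-0.003,-0.001,0,0.1,0,0,0,-0.006,-0.001,0,0.1,0,0,0,-0.008,-0.001,0,0.1,0,0,0,-0.008,-0.001,0,0.1]}}

```text
t: 8.55
ee_pos: [0.6347, 0.0347, 0.0518]
orientation: [[-0.99, 0.144, -0.004], [0.144, 0.99, -0.002], [0.004, -0.002, -1.0]]
ft_force: [-13.5, -9.0, 16.9]
finger_gap: 0.0429
finger_force: 64.0
```

It's seated against both the fence and the stop. Release, rise and check.

Emit:
{"fn": "play_rows", "kwargs": {"rows": [0,0,0,-0.006,-0.001,0,-0.5,0,0,0,-0.006,-0.001,0,-0.5,0,0,0,-0.006,-0.001,0,-0.5,0,0,0,-0.006,-0.001,0,-0.5,0,0,0,-0.004,-0.003,-0.03,-0.5,0,0,0,-0.004,-0.003,-0.09,-0.5,0,0,0,-0.004,-0.003,-0.18,-0.5,0,0,0,0.03,-0.003,-0.26,0,0,0,0,0.08,-0.003,-0.26,1,0,0,0,0.08,-0.003,-0.26,1,0,0,0,0.08,-0.003,-0.26,1,0,0,0,0.08,-0.003,-0.26,1,0,0,0,0.08,-0.003,-0.26,1]}}

```text
t: 10.18
ee_pos: [0.6126, 0.0383, 0.1288]
orientation: [[-0.99, 0.144, -0.0], [0.144, 0.99, 0.0], [0.0, -0.0, -1.0]]
ft_force: [-0.9, -0.0, 0.2]
finger_gap: 0.0002
finger_force: 0.0
```

```bash
python3 - <<'E'
from h import *
t=np.radians(8.2)
w=lambda a,b:(a*np.cos(t)+b*np.sin(t),-a*np.sin(t)+b*np.cos(t))
im,d,p,W=grab("wrist");save(im,"wrist4.png");np.savez("/tmp/w4",im=im,d=d,W=W)
P=pts(d,p,W);x,y,z=[P[...,i] for i in range(3)]
a=x*np.cos(t)-y*np.sin(t);b=x*np.sin(t)+y*np.cos(t)
def comp(m):
    nn,l,st,_=cv2.connectedComponentsWithStats((m&(d>0)).astype(np.uint8));return l==1+np.argmax(st[1:,4])
for zz in (.038,.050,.076):
    m=comp((abs(z-zz)<.003)&(a<.645)&(a>.5)&(b<.204)&(b>0))
    print(zz,m.sum(),cv2.minAreaRect((P[m][:,:2]*1000).astype(np.float32)),"b",np.percentile(b[m],[.5,99.5]),"a",np.percentile(a[m],[.5,99.5]))
m=(z>.03)&(z<.065)&(b>.2)&(b<.23)&(a<.64)&(a>.58)&(d>0)
print("stop b",np.percentile(b[m],[5,50,95]))
go(*w(.598,.1237),.056,8.2)
E
```

```text
0.038 17744 ((611.4842529296875, 34.78462219238281), (164.72210693359375, 89.3210678100586), 81.77836608886719) b [0.04038976 0.20358826] a [0.55616614 0.64381878]
0.05 12437 ((626.8054809570312, 35.50337219238281), (116.4012222290039, 59.36665725708008), 81.75090026855469) b [0.06728261 0.18186683] a [0.58596825 0.64445814]
0.076 1388 ((636.3054809570312, 34.21998596191406), (44.10237503051758, 27.249441146850586), 81.63346862792969) b [0.10280765 0.14642767] a [0.6115402  0.63368245]
stop b [0.2011963  0.20954186 0.22412108]
t 10.225 pos [0.6126 0.0383 0.1288] tilt 8.296532314445365 gap -0.0003003369723642684 F [-0.5  0.1  0.3]
turn [-0.     -0.0001 -0.0005] shift [ 0.0094 -0.0052  0.2426]
```

View pics/wrist4.png

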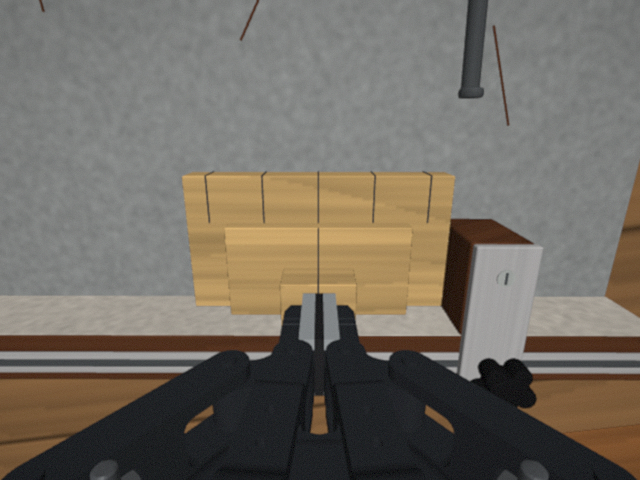

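The picture shows the blank's left end touching the stop at (450,240) and its back along the fence. Its tilt is 8.2°, the same as the fence, and gouge_a hasn't moved. Now the shut fingers go down in front of the boss.

Emit:
{"fn": "play_rows", "kwargs": {"rows": [0,0,0,0.009,-0.003,0.06,1,0,0,0,0.009,-0.003,0.12,1,0,0,0,0.009,-0.003,0.16,1,0,0,0,0.009,-0.003,0.19,1,0,0,0,0.009,-0.003,0.215,1,0,0,0,0.009,-0.003,0.235,1,0,0,0,0.009,-0.003,0.25,1,0,0,0,0.009,-0.003,0.256,1,0,0,0,0.009,-0.003,0.256,1]}}

```text
t: 11.35
ee_pos: [0.6097, 0.0378, 0.0523]
orientation: [[-0.99, 0.144, 0.0], [0.144, 0.99, -0.0], [-0.0, 0.0, -1.0]]
ft_force: [-0.8, 0.1, -0.2]
finger_gap: 0.0004
finger_force: 0.0
```

Emit:
{"fn": "play_rows", "kwargs": {"rows": [0,0,0,0,0,0.004,1,0,0,0,0,0,0.007,1,0,0,0,0,0,0.009,1,0,0,0,0,0,0.009,1]}}

```text
t: 11.85
ee_pos: [0.6097, 0.0378, 0.0501]
orientation: [[-0.99, 0.144, 0.0], [0.144, 0.99, -0.0], [-0.0, -0.0, -1.0]]
ft_force: [-3.1, 0.2, 7.1]
finger_gap: -0.0001
finger_force: 3.2
```

Emit:
{"fn": "play_rows", "kwargs": {"rows": [0,0,0,-0.003,0,0,1,0,0,0,-0.006,0,0,1,0,0,0,-0.008,0,0,1,0,0,0,-0.01,0,0,1,0,0,0,-0.01,0,0,1]}}

```text
t: 12.48
ee_pos: [0.612, 0.0375, 0.0501]
orientation: [[-0.99, 0.144, -0.002], [0.144, 0.99, 0.0], [0.002, -0.0, -1.0]]
ft_force: [-6.6, 0.9, 9.3]
finger_gap: -0.0001
finger_force: 4.8
```

Emit:
{"fn": "play_rows", "kwargs": {"rows": [0,0,0,-0.003,0,0.001,1,0,0,0,-0.005,0,0.001,1,0,0,0,-0.005,0,0.001,1]}}

```text
t: 12.85
ee_pos: [0.6133, 0.0374, 0.0501]
orientation: [[-0.99, 0.144, -0.002], [0.144, 0.99, 0.0], [0.002, -0.0, -1.0]]
ft_force: [-8.3, 1.4, 13.3]
finger_gap: -0.0001
finger_force: 6.8
```

Emit:
{"fn": "play_rows", "kwargs": {"rows": [0,0,0,-0.003,0,0,1,0,0,0,-0.005,0,0,1,0,0,0,-0.005,0,0,1]}}

```text
t: 13.22
ee_pos: [0.6143, 0.0372, 0.0501]
orientation: [[-0.99, 0.144, -0.003], [0.144, 0.99, 0.0], [0.003, -0.0, -1.0]]
ft_force: [-11.5, 1.3, 15.9]
finger_gap: 0.0004
finger_force: 8.8
```

Emit:
{"fn": "play_rows", "kwargs": {"rows": [0,0,0,-0.002,0,0,1,0,0,0,-0.004,0,0,1,0,0,0,-0.004,0,0,1]}}

```text
t: 13.6
ee_pos: [0.6143, 0.0372, 0.05]
orientation: [[-0.99, 0.144, -0.006], [0.144, 0.99, 0.0], [0.006, -0.0, -1.0]]
ft_force: [-18.5, 3.0, 21.4]
finger_gap: 0.0002
finger_force: 13.3
```

Emit:
{"fn": "play_rows", "kwargs": {"rows": [0,0,0,0.0005,0,-0.001,1,0,0,0,0.001,0,-0.0015,1,0,0,0,0.001,0,-0.0015,1,0,0,0,0.001,0,-0.0015,1]}}

```text
t: 14.1
ee_pos: [0.6143, 0.0372, 0.0501]
orientation: [[-0.99, 0.144, -0.005], [0.144, 0.99, 0.0], [0.005, -0.0, -1.0]]
ft_force: [-15.2, 2.6, 14.7]
finger_gap: -0.0002
finger_force: 10.2
```

The push is 15.4 N into the fence and 14.7 N down. I'll do a last check of the fit and whether the force holds.

Emit:
{"fn": "play_rows", "kwargs": {"rows": [0,0,0,0,0,0,1,0,0,0,0,0,0,1,0,0,0,0,0,0,1,0,0,0,0,0,0,1]}}

```text
t: 14.6
ee_pos: [0.6143, 0.0372, 0.05]
orientation: [[-0.99, 0.144, -0.005], [0.144, 0.99, 0.0], [0.005, -0.0, -1.0]]
ft_force: [-14.4, 2.4, 14.9]
finger_gap: 0.0
finger_force: 10.2
```

```bash
python3 - <<'E'
from h import *
t=np.radians(8.2)
im,d,p,W=grab("wrist");save(im,"wrist5.png")
P=pts(d,p,W);x,y,z=[P[...,i] for i in range(3)]
a=x*np.cos(t)-y*np.sin(t);b=x*np.sin(t)+y*np.cos(t)
m=(abs(z-.038)<.003)&(a<.645)&(a>.5)&(b<.207)&(b>0)&(d>0)
nn,l,st,_=cv2.connectedComponentsWithStats(m.astype(np.uint8));m=l==1+np.argmax(st[1:,4])
print(cv2.minAreaRect((P[m][:,:2]*1000).astype(np.float32)),"b",np.percentile(b[m],[.5,99.5]),"a",np.percentile(a[m],[.5,99.5]))
go(.6143,.0372,.05,8.2)
E
```

```text
((612.3594970703125, 36.165557861328125), (167.73574829101562, 88.06877899169922), 81.80997467041016) b [0.04063632 0.2065131 ] a [0.55748343 0.64312404]
t 14.65 pos [0.6144 0.0372 0.0501] tilt 8.2875425368354 gap 4.3367958478942385e-06 F [-15.2   2.   15.3]
turn [-0.0001 -0.0017 -0.0005] shift [ 0.0001 -0.0002  0.0003]
```

View pics/wrist5.png

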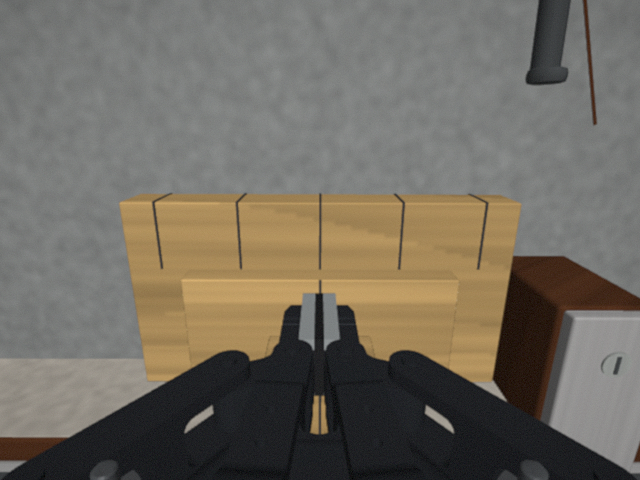

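```bash
python3 -c "
import cv2
a=cv2.imread('pics/wrist5.png')[195:395,440:560];cv2.imwrite('pics/c5.png',cv2.resize(a,None,fx=3,fy=3,interpolation=0))"
```

```text
(no output)
```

View pics/c5.png

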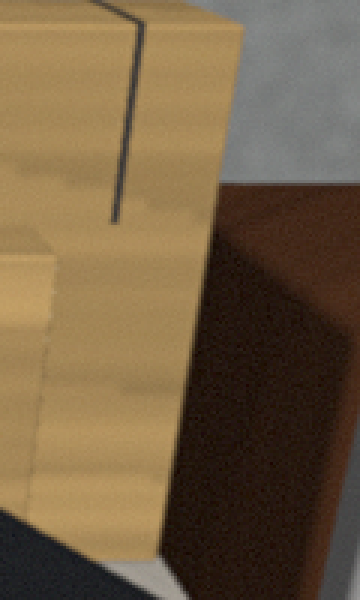

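The crop shows the stop's edge running straight into the blank's corner at (160,553), with no gap. The blank is still seated and the push is steady at about 15 N each way, so I'm handing in.

```bash
python3 -c "
from station import env
s=env.get_state();print(s['t'],s['ft_force']);print(env.job_done())"
```

```text
14.65 [-15.16944109   1.9700157   15.2865034 ]
the job is handed in; nothing more can be done
None
```

The blank is flush along the fence with its left end against the stop, held by the shut fingers at about 15 N down and 15 N into the fence; I handed the job in at 14.65 s while still pushing.

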